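Put the mineral practical away

TASK

Put the mineral specimens away: the large hematite lump into the white dish, the long feldspar crystal lying flat in the long bay of the wooden tray and the short one in its short bay, and the small hematite pebble into the aluminium canister, then set the knurled lid squarely down on the canister (it need not be screwed). Leave the funnel and the tally counter where they are.

Things in the scene. Friction and masses are not known exactly. Their poses are not given: they have to be found in the camera images.
- hematite_lump: Glossy black, bumpy, rounded hematite lump, loose, 52 mm in diameter with an upright band round its middle, 42 mm high, about 0.33 kg; origin at its middle, 21 mm above the surface it stands on; z up. It belongs in the dish.
- hematite_pebble: Small glossy black hematite pebble, loose, 24 mm in diameter with upright sides, 24 mm high, about 0.04 kg; origin at its middle, 12 mm above the surface it stands on; z up. It belongs inside the canister. It may be let go in the canister's mouth and drop to its floor.
- long_crystal: Long pink feldspar crystal, loose, a block lying flat, 70 mm long (its x axis) and 32 mm by 32 mm across (y and z), about 0.18 kg; origin at its middle, 16 mm above the surface it lies on. It belongs in the tray's long bay.
- short_crystal: Short pink feldspar crystal, loose, 40 mm long (its x axis) and 32 mm by 32 mm across (y and z), about 0.10 kg; origin at its middle, 16 mm above the surface it lies on. It belongs in the tray's short bay.
- lid: Silver knurled aluminium lid of the canister, loose, lying open side down, 62 mm in diameter (64 mm over the knurling), 25 mm high, about 0.06 kg; origin at the centre of its lower edge, z up. Inside it is a recess 55 mm wide and 16 mm deep, open downward.
- canister: Open aluminium canister, fixed to the worktop, 62 mm in diameter up to 42 mm, then a neck 48 mm outside and 42 mm inside up to the rim 62 mm above the worktop; inner floor 4 mm up. Origin at the centre of its underside, z up. When the lid is on, its roof rests on the rim and its lower edge is 46 mm above the worktop; the lid has about 3.5 mm of play to all sides.
- dish: Round white porcelain dish, fixed, 112 mm over the rim, 18 mm high, floor 5 mm thick, inner floor about 84 mm across widening to 104 mm. Origin at the centre of its underside.
- tray: Wooden tray, fixed, 171 mm (its x) by 76 mm (its y), 16 mm high; floor 4 mm thick, walls 5 mm thick and 12 mm above the floor. A cross wall parts it into a long bay (94 mm by 66 mm inside, centre at x = -33.5 mm, y = 0) and a short bay (62 mm by 66 mm inside, centre at x = +49.5 mm, y = 0). Origin at the centre of its underside. It may be turned any way round.
- funnel: Bystander: white plastic funnel, loose, standing on its 86 mm wide mouth, 85 mm high. Origin at the centre of its underside.
- counter: Bystander: wooden tally counter, loose, 55 mm (x) by 75 mm (y), 35 mm high, with a metal plunger up to 51 mm. Origin at the centre of its underside.
There are look-alikes about, which are no part of the job. What is shaped like the hematite_lump but purple or red is not meant. What is shaped like the long_crystal but orange is not meant.

How it is judged:
By the outcome, as a careful person would: the job done as asked, in the order asked, and still so for the second after the job is handed in, with the robot touching nothing.
It also fails if it takes over 112 s, if anything falls off the work surface, if the arm or the gripper's body presses on something with over 40 N, if the wrist force passes 120 N, or if a joint passes its speed limit or range.

ROBOT

A 6-joint arm with a two-finger parallel gripper is mounted at the origin on the work surface. World frame = base frame: x ahead of the robot, y to its left, z up, the work surface at z = 0. Lengths are in mm, angles in rad, forces in N, time in s.
With the tool pointing down it reaches from about 225 to 725 mm from the base axis. Payload 3.1 kg.
Tool frame: the origin (TCP) lies at the very end of the fingers, on their centre line; the grasp point (between the pads) lies 19 mm behind it; z points along the fingers, y is the line along which they close (so a half turn about z gives the same grasp; the last joint's range is limited). The gripper opens to 85 mm and grips with 20 to 120 N. Pads are 22 mm wide; open, the fingers measure 114 mm over their backs; the gripper's body (76 mm by 85 mm) begins 54 mm behind the grasp point. The pads swing forward as they close: fully open they stand 13 mm farther back than shut.
Start: joints at [0.991, 0.048, 0.099, 1.622, 0, 1.443], TCP at [229.213, 472.312, 231.312] pointing down, gripper open.
Joint ranges: [-2.91, 2.91], [-0.99, 1.94], [-1.21, 1.42], [-2.12, 2.29], [-1.49, 1.47], [-3.14, 3.14]. Speed limits (rad/s): [2.79, 2.79, 3.14, 3.14, 3.14, 3.14].

INTERFACE

Orientations are given as a unit quaternion [x, y, z, w].
In Python, from station import manip, vision, order gives the robot as it stands. The module is installed in compiled form; this text tells all that it offers.
- The arm moves only by the tool jog_arm, never from a script. Its argument "targets" is a list of rows, each a list of 2 entries, a list of its own where there are three numbers: the shift along the tool's x, y, z in mm, then the turn about the tool's z in rad. A call has 1 to 12 rows; each row is the pose to reach, as a shift and turn from the pose commanded when the call began, along the tool's axes at that moment; what a row does not reach only later rows make up. A row lasts 1/10 s, in which the tool goes at most 50 mm and 8.59 degrees, less where a joint would pass 70% of its speed; a pose out of reach is approached as far as the arm can. A call with a gripper value outside its range is refused whole. "hand" is the opening, from 0 (shut) to 1 (fully open), set as the call begins (left out, the last holds). The fingers move at their own pace and stop on an object; the grip force is fixed at half the most. Time passes only in rows, so rows that repeat a pose let the fingers close. It gives the time, the measured TCP pose, the force, the opening and the grip force at its end, in the units of the state.
- manip.read_state(): the state, without advancing time (a new reading comes with each control period).
- vision.grab_frame(name): name is "scene" or "top" or "wrist"; returns (picture, depth): 400x640x3 uint8, red, green, blue; 400x640 float32, mm along the optical axis (not along the pixel's ray), 0 where there is no reading.
- vision.camera_params(name): a dict with "intrinsics" (3x3 intrinsics, pixels), "k1" (the pictures are not rectified: a ray, as slopes to the right and down, at radius r is drawn at 1 + k1 r^2 times it, then the intrinsics apply), "xyz" and "orientation" of the camera in the world. Camera axes: x right, y down, z forward; pixel columns grow to the right and rows downward; lengths in mm; the calibration is good to about 2 mm. A picture is of the moment at which its call begins: read the wrist's pose just before it. camera_params takes no time and is no camera call; for the wrist camera it gives the pose at the moment of the call.
- order.job_done(): hands the job in; it is judged then, once.
The state is a dict: "clock": time; "joint_pos": joint angles; "joint_velocities": joint speeds; "joint_efforts": joint torques, N m; "position": TCP position; "eef_rot": TCP orientation; "ft_force": force on the tool from outside, world axes, zero at the start; "moment": the same for the moment, N m; "opening": finger opening in mm; "grasp_force": force on a finger pad.
Only numpy, scipy, OpenCV 4.12 (cv2) and the standard library are available. Lean on these libraries where they do the work, as an engineer would, in place of code of your own. Each camera call takes 0.05 s, during which the arm holds its last target. There are 200 camera calls.

## Working session

There is one attempt and no reset: what is moved stays moved. The work goes in short steps, Python scripts to look and compute and a tool call to move; the robot and the scene stay as the last step left them, time stands still between calls to the robot, and variables do not carry over. Pictures are saved under pics/ and viewed, at most 14 in all, crops included, and the job is handed in when it is done.

Besides the shell and the picture viewer there is one more tool, called after "Request:" by a JSON object that holds its "fn" and its "kwargs", one argument or row to a line. jog_arm: Moves the arm, as the interface text tells. Its arguments: {"type":"object","properties":{"targets":{"type":"array","items":{"type":"array"}},"hand":{"type":"number"}},"required":["targets"]}

```bash
mkdir -p pics; cat > h.py <<'E'
import numpy as np, cv2
from scipy.spatial.transform import Rotation as R
from station import manip, vision, order
def grab(name, fn=None):
    p=vision.camera_params(name); im,d=vision.grab_frame(name)
    if fn: cv2.imwrite('pics/'+fn, cv2.cvtColor(im,cv2.COLOR_RGB2BGR))
    return p,im,d
def rays(p,uv):
    K=np.array(p['intrinsics'],float); k=p['k1']
    q=cv2.undistortPoints(np.array(uv,float).reshape(-1,1,2),K,np.array([k,0,0,0,0.])).reshape(-1,2)
    return np.c_[q,np.ones(len(q))]@R.from_quat(p['orientation']).as_matrix().T, np.array(p['xyz'],float)
def onplane(p,uv,z):
    r,o=rays(p,uv); return o+r*((z-o[2])/r[:,2])[:,None]
def cloud(p,d):
    K=np.array(p['intrinsics'],float); v,u=np.mgrid[:d.shape[0],:d.shape[1]]
    r,o=rays(p,np.c_[u.ravel(),v.ravel()])
    return (o+r*d.reshape(-1,1)).reshape(*d.shape,3)
E
python3 - <<'E'
from h import *
for n in('scene','top','wrist'):
    p,im,d=grab(n,n+'0.png'); print(n,p, np.mean(d>0)); np.savez('/tmp/'+n+'.npz',im=im,d=d)
print(manip.read_state())
E
```

```text
scene {'intrinsics': array([[477.85473246,   0.        , 322.00519822],
       [  0.        , 477.85473246, 196.52875755],
       [  0.        ,   0.        ,   1.        ]]), 'k1': -0.020869813462965802, 'xyz': array([1170.39561723, -369.41271302,  705.68862776]), 'orientation': array([ 0.78125013,  0.4690524 , -0.20117636, -0.35939693])} 0.99590625
top {'intrinsics': array([[450.56307177,   0.        , 314.70932116],
       [  0.        , 450.56307177, 203.9524203 ],
       [  0.        ,   0.        ,   1.        ]]), 'k1': 0.0022980745210263347, 'xyz': array([ 462.17023115,    3.00597642, 1160.97054453]), 'orientation': array([-0.70465193,  0.70828831, -0.03394951,  0.02531339])} 0.99609765625
wrist {'intrinsics': array([[304.16518487,   0.        , 321.82023845],
       [  0.        , 304.16518487, 204.28380541],
       [  0.        ,   0.        ,   1.        ]]), 'k1': 0.020041160561933734, 'xyz': array([169.64770227, 500.20325876, 372.48438036]), 'orientation': array([0.84035889, 0.5257705 , 0.06850994, 0.11255531])} 0.995984375
{'clock': 0.15, 'joint_pos': array([ 9.91221325e-01,  4.86002321e-02,  9.79369167e-02,  1.62195827e+00,
       -1.16387733e-05,  1.44299003e+00]), 'joint_velocities': array([ 0.00098654, -0.00070235,  0.00349131, -0.00107591, -0.0007435 ,
       -0.00071313]), 'joint_efforts': array([ 1.66829428e-03, -3.39258099e+01,  3.20424736e+01,  1.53458590e-02,
       -1.78951859e-04, -2.77386306e-06]), 'position': array([228.95383201, 471.92967734, 230.3653981 ]), 'eef_rot': array([ 2.23968240e-01,  9.74596016e-01, -8.58152287e-04, -3.10640673e-04]), 'ft_force': array([ 0.39465614, -0.05183109,  0.63169489]), 'moment': array([-0.02570329, -0.01375378, -0.00432757]), 'grasp_force': 0.0, 'opening': 85.30902732092066}
```

View pics/top0.png

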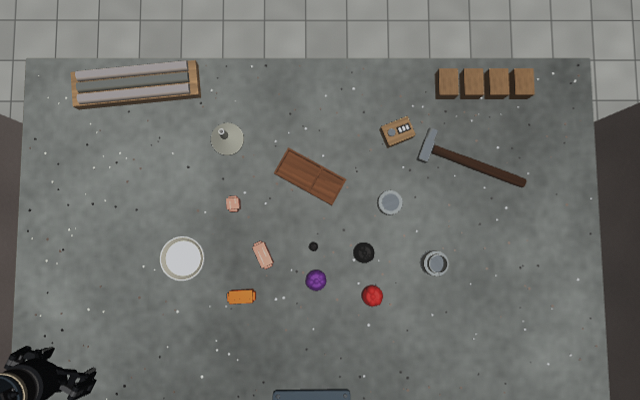

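View pics/scene0.png

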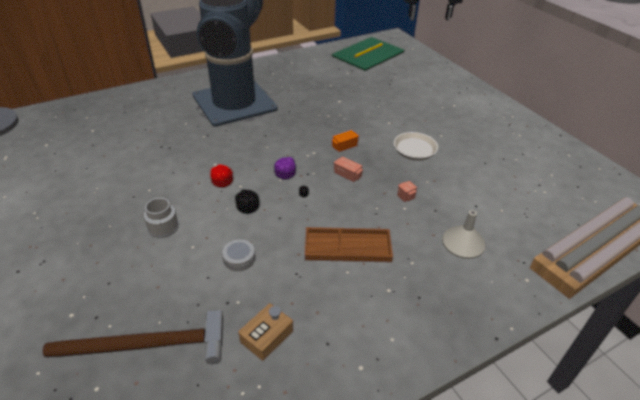

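The top view shows dish (182,258), tray (310,177), lid (390,203), canister (435,264), lump (364,252), pebble (313,246), long crystal (262,255) and short crystal (233,204). The scene view agrees. The orange block and the purple and red lumps are decoys.

```bash
python3 - <<'E'
from h import *
f=np.load('/tmp/top.npz');p=vision.camera_params('top');C=cloud(p,f['d'])
m=((C[...,2]>6)&(C[...,2]<120)).astype(np.uint8)
m[:110]=0 if False else m[:110]
n,l,s,c=cv2.connectedComponentsWithStats(m)
for i in range(1,n):
    if s[i,4]<30 or s[i,4]>6000: continue
    P=C[l==i]; q=f['im'][l==i].mean(0).astype(int); z=np.percentile(P[:,2],90)
    # outline cast on own top height
    k,_=cv2.findContours((l==i).astype(np.uint8),0,cv2.CHAIN_APPROX_NONE)
    k=max(k,key=len).reshape(-1,2); W=onplane(p,k,z)[:,:2].astype(np.float32)
    r=cv2.minAreaRect(W); print(c[i].astype(int),s[i,4],q,'z90 %.0f'%z,'rect',np.round(r[0],0),np.round(r[1],0),round(r[2],1),'med',np.round(np.median(P,0)))
# table plane check
print(np.percentile(C[200:240,450:560,2],[5,50,95]))
E
```

```text
[134  83] 4861 [123 115 106] z90 50 rect [861. 438.] [104. 323.] 5.8 med [864. 443.  45.]
[484  82] 2873 [108  85  62] z90 44 rect [ 863. -444.] [258.  86.] 89.9 med [ 866. -459.   41.]
[396 130] 710 [124 105  84] z90 41 rect [ 741. -219.] [61. 83.] 19.5 med [ 741. -221.   36.]
[226 138] 835 [140 141 131] z90 45 rect [723. 208.] [82. 80.] 0.4 med [725. 210.  23.]
[464 160] 1369 [71 61 56] z90 29 rect [ 668. -418.] [282.  92.] 71.1 med [ 669. -390.   25.]
[309 175] 1156 [107  72  52] z90 19 rect [629.   2.] [180.  83.] 62.0 med [632.   0.   9.]
[389 201] 500 [125 131 133] z90 30 rect [ 561. -200.] [63. 61.] 89.7 med [ 562. -200.   27.]
[232 203] 212 [165 129 114] z90 36 rect [560. 193.] [40. 35.] 0.6 med [560. 194.  32.]
[180 257] 1122 [177 177 174] z90 19 rect [425. 324.] [110. 110.] 36.4 med [424. 329.  10.]
[262 254] 364 [175 140 123] z90 36 rect [433. 119.] [68. 34.] 24.3 med [433. 120.  33.]
[312 245] 69 [41 41 40] z90 28 rect [453.  -6.] [20. 22.] 89.7 med [452.  -6.  24.]
[363 251] 353 [37 37 36] z90 46 rect [ 437. -129.] [49. 49.] 89.3 med [ 436. -130.   42.]
[433 262] 572 [107 111 112] z90 62 rect [ 411. -299.] [69. 60.] 78.4 med [ 409. -309.   41.]
[315 279] 348 [ 88  51 110] z90 46 rect [371. -11.] [49. 48.] 89.6 med [371. -11.  42.]
[371 294] 366 [142  45  44] z90 46 rect [ 333. -149.] [55. 48.] 44.7 med [ 331. -150.   42.]
[241 295] 389 [168 107  52] z90 36 rect [331. 171.] [37. 70.] 6.3 med [331. 172.  33.]
[311 394] 740 [69 79 87] z90 16 rect [90.  0.] [187.  26.] 89.4 med [86. -2. 13.]
[-1.86775611  1.83356124  5.52384802]
```

View pics/wrist0.png

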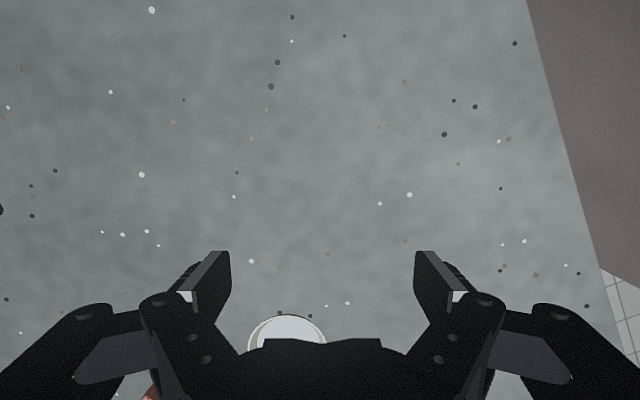

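The wrist view shows only the open pads near (200..450, 260) and the dish rim at (290,330).

```bash
cat >> h.py <<'E'
def go(x,y,z,yawdeg=None):
    """shift in tool axes and turn to bring TCP to x,y,z with closing line at yaw (mod 180)"""
    s=manip.read_state(); M=R.from_quat(s['eef_rot']).as_matrix(); t=s['position']
    cur=np.degrees(np.arctan2(M[1,1],M[0,1])); a=0
    if yawdeg is not None: a=-((yawdeg-cur+90)%180-90)
    sh=M.T@(np.array([x,y,z],float)-t)
    print('goal',(x,y,z),'shift',np.round(sh,1),'turn %.3f'%np.radians(a),'yaw now %.1f'%cur,'pos',np.round(t,1),'rows %.1f'%max(np.linalg.norm(sh)/50,abs(a)/8.59))
E
python3 - <<'E'
from h import *
go(437,-131,140)
# tray by colour, outline at z=16
f=np.load('/tmp/top.npz');p=vision.camera_params('top');im=f['im']
hsv=cv2.cvtColor(im,cv2.COLOR_RGB2HSV)
m=np.zeros(im.shape[:2],np.uint8); m[140:215,260:360]=((hsv[140:215,260:360,1]>90)*1)
k,_=cv2.findContours(m,0,1);k=max(k,key=cv2.contourArea).reshape(-1,2)
r=cv2.minAreaRect(onplane(p,k,14)[:,:2].astype(np.float32));print(r)
# dish by brightness
m[:]=0;m[225:290,150:210]=im[225:290,150:210].min(2)>130
k,_=cv2.findContours(m,0,1);k=max(k,key=cv2.contourArea).reshape(-1,2)
print(cv2.minEnclosingCircle(onplane(p,k,18)[:,:2].astype(np.float32)))
E
```

```text
goal (437, -131, 140) shift [-450.4 -451.5   91.1] turn 0.000 yaw now 64.1 pos [229.  471.9 230.4] rows 12.9
((630.9938354492188, 1.6145706176757812), (170.19879150390625, 76.201171875), 60.753238677978516)
((423.4098205566406, 323.9761962890625), 56.691200256347656)
```

Request:
{"fn": "jog_arm", "kwargs": {
  "targets": [
    [[-450, -451, 91], 0],
    [[-450, -451, 91], 0],
    [[-450, -451, 91], 0],
    [[-450, -451, 91], 0],
    [[-450, -451, 91], 0],
    [[-450, -451, 91], 0],
    [[-450, -451, 91], 0],
    [[-450, -451, 91], 0],
    [[-450, -451, 91], 0],
    [[-450, -451, 91], 0],
    [[-450, -451, 91], 0],
    [[-450, -451, 91], 0]
  ],
  "hand": 1
}}

```text
clock: 1.35
position: [423.1, -91.2, 146.0]
eef_rot: [0.224, 0.975, 0.0, 0.0]
ft_force: [1.0, 1.3, 0.2]
opening: 85.4
grasp_force: 0.0
```

Request:
{"fn": "jog_arm", "kwargs": {
  "targets": [
    [[0, 0, 0], 0],
    [[0, 0, 0], 0],
    [[0, 0, 0], 0]
  ]
}}

```text
clock: 1.65
position: [422.6, -88.2, 146.4]
eef_rot: [0.224, 0.975, 0.0, -0.0]
ft_force: [0.9, 0.3, -0.8]
opening: 85.1
grasp_force: 0.0
```

```bash
python3 - <<'E'
from h import *
p,im,d=grab('wrist','wrist1.png'); go(437,-131,140)
C=cloud(p,d); np.savez('/tmp/wrist.npz',im=im,d=d)
b=(im.max(2)<70)&(C[...,2]>8)&(C[...,2]<50)
n,l,s,c=cv2.connectedComponentsWithStats(b.astype(np.uint8))
for i in range(1,n):
    if s[i,4]>100: print(c[i],s[i],np.round(np.median(C[l==i],0)))
E
```

```text
goal (437, -131, 140) shift [-31.6 -32.6   6.6] turn 0.000 yaw now 64.2 pos [422.8 -87.9 146.6] rows 0.9
[415.56195462 184.30715532] [402 172  28  26 573] [448.  -9.  23.]
[284.10874525 229.86311787] [ 254  201   58   59 2630] [ 430. -129.   41.]
```

View pics/wrist1.png

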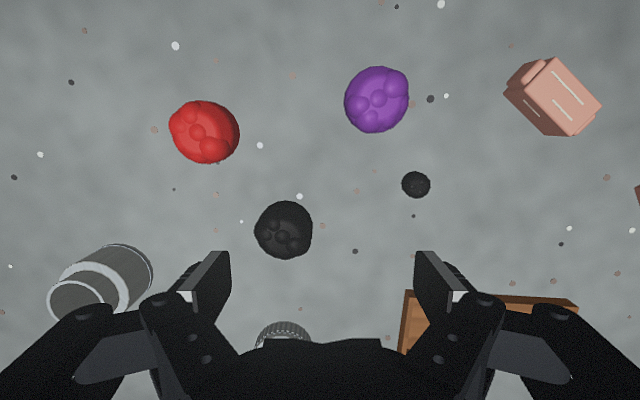

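Lump at (284,230), pebble (415,184), long crystal (552,96), canister (100,280), lid edge (285,330).

```bash
python3 - <<'E'
from h import *
p=vision.camera_params('wrist')
print(p['xyz'],onplane(p,[[284,230]],21),onplane(p,[[415.5,184.5]],12))
c=onplane(p,[[284,230]],21)[0]; go(c[0],c[1],60); go(c[0],c[1],7)
E
```

```text
[363.33237512 -59.98064304 288.88221888] [[ 435.45133522 -134.38139394   21.        ]] [[451.36808002  -6.60774866  12.        ]]
goal (np.float64(435.45133521661637), np.float64(-134.38139394089947), 60) shift [-31.7 -36.4  86.6] turn 0.000 yaw now 64.2 pos [422.8 -87.9 146.6] rows 2.0
goal (np.float64(435.45133521661637), np.float64(-134.38139394089947), 7) shift [-31.7 -36.4 139.6] turn 0.000 yaw now 64.2 pos [422.8 -87.9 146.6] rows 3.0
```

Request:
{"fn": "jog_arm", "kwargs": {
  "targets": [
    [[-32, -35, 40], 0],
    [[-32, -35, 60], 0],
    [[-32, -35, 80], 0],
    [[-32, -35, 100], 0],
    [[-32, -35, 120], 0],
    [[-32, -35, 132], 0],
    [[-32, -35, 139], 0],
    [[-32, -35, 139], 0]
  ]
}}

```text
clock: 2.5
position: [436.1, -133.6, 7.0]
eef_rot: [0.223, 0.975, 0.0, -0.001]
ft_force: [-0.2, 0.3, -1.3]
opening: 85.4
grasp_force: 0.0
```

Request:
{"fn": "jog_arm", "kwargs": {
  "targets": [
    [[0, 0, 0], 0],
    [[0, 0, 0], 0],
    [[0, 0, 0], 0],
    [[0, 0, 0], 0],
    [[0, 0, 0], 0],
    [[0, 0, 0], 0],
    [[0, 0, 0], 0],
    [[0, 0, 0], 0]
  ],
  "hand": 0
}}

```text
clock: 3.3
position: [438.0, -135.0, 9.2]
eef_rot: [0.224, 0.975, 0.0, 0.002]
ft_force: [-0.1, 0.6, 6.6]
opening: 49.8
grasp_force: 62.9
```

Request:
{"fn": "jog_arm", "kwargs": {
  "targets": [
    [[0, 0, -20], 0],
    [[0, 0, -50], 0],
    [[0, 0, -80], 0],
    [[22, 42, -85], 0],
    [[44, 84, -85], 0],
    [[65, 124, -85], 0],
    [[86, 164, -85], 0],
    [[107, 204, -85], 0],
    [[128, 244, -85], 0],
    [[149, 284, -85], 0],
    [[170, 324, -85], 0],
    [[190, 362, -85], 0]
  ]
}}

```text
clock: 4.5
position: [422.6, 275.5, 91.3]
eef_rot: [0.224, 0.975, -0.001, -0.001]
ft_force: [0.5, -0.8, -3.1]
opening: 49.6
grasp_force: 63.8
```

```bash
python3 - <<'E'
from h import *
go(423.4,324,60);s=manip.read_state();print(s['opening'],s['grasp_force'])
p,im,d=grab('wrist','wrist2.png')
m=(im.min(2)>120).astype(np.uint8);k,_=cv2.findContours(m,0,1);k=max(k,key=cv2.contourArea).reshape(-1,2)
print(k.min(0),k.max(0)); W=onplane(p,k,18)[:,:2].astype(np.float32);print(cv2.minEnclosingCircle(W))
E
```

```text
goal (423.4, 324, 60) shift [20.4 44.1 31.2] turn 0.000 yaw now 64.1 pos [422.6 275.5  91.3] rows 1.2
49.551352262845896 63.825955028878525
[0 0] [639 395]
((485.5078125, 238.8505859375), 286.0275573730469)
```

Request:
{"fn": "jog_arm", "kwargs": {
  "targets": [
    [[20, 44, 0], 0],
    [[20, 44, 20], 0],
    [[20, 44, 45], 0],
    [[20, 44, 60], 0],
    [[20, 44, 69], 0],
    [[20, 44, 75], 0],
    [[20, 44, 75], 0],
    [[20, 44, 75], 0]
  ]
}}

```text
clock: 5.35
position: [425.7, 322.5, 18.4]
eef_rot: [0.224, 0.975, 0.001, 0.001]
ft_force: [-0.0, -1.0, -3.3]
opening: 49.5
grasp_force: 64.5
```

Request:
{"fn": "jog_arm", "kwargs": {
  "targets": [
    [[0, 0, 0], 0],
    [[0, 0, 0], 0],
    [[0, 0, 0], 0],
    [[0, 0, 0], 0],
    [[0, 0, -15], 0],
    [[0, 0, -45], 0],
    [[0, 0, -80], 0],
    [[0, 0, -110], 0],
    [[0, 0, -110], 0]
  ],
  "hand": 0.8
}}

```text
clock: 6.25
position: [428.2, 324.3, 133.7]
eef_rot: [0.224, 0.975, 0.004, 0.004]
ft_force: [0.3, 0.4, -0.0]
opening: 68.5
grasp_force: 0.0
```

```bash
python3 - <<'E'
from h import *
go(433,119,120,114.3)
E
```

```text
goal (433, 119, 120) shift [ -93.8 -182.8   12.6] turn -0.876 yaw now 64.1 pos [428.2 324.3 133.7] rows 5.8
```

Request:
{"fn": "jog_arm", "kwargs": {
  "targets": [
    [[-20, -40, 12], -0.14],
    [[-40, -75, 12], -0.28],
    [[-55, -110, 12], -0.42],
    [[-72, -140, 12], -0.56],
    [[-85, -165, 12], -0.7],
    [[-94, -183, 12], -0.84],
    [[-94, -183, 12], -0.876],
    [[-94, -183, 12], -0.876],
    [[-94, -183, 12], -0.876]
  ]
}}

```text
clock: 7.15
position: [429.3, 116.7, 115.0]
eef_rot: [-0.21, 0.978, 0.0, -0.0]
ft_force: [0.2, 0.1, -1.4]
opening: 68.4
grasp_force: 0.0
```

```bash
python3 - <<'E'
from h import *
p,im,d=grab('wrist','wrist3.png'); C=cloud(p,d)
h=cv2.cvtColor(im,cv2.COLOR_RGB2HSV)
m=((h[...,1]>40)&(h[...,0]<14)&(im[...,0]>110)).astype(np.uint8)
t=(m>0)&(C[...,2]>28)&(C[...,2]<42)
n,l,s,c=cv2.connectedComponentsWithStats(t.astype(np.uint8))
for i in range(1,n):
    if s[i,4]>300:
        k,_=cv2.findContours((l==i).astype(np.uint8),0,1);k=max(k,key=cv2.contourArea).reshape(-1,2)
        print(c[i],s[i],im[l==i].mean(0),cv2.minAreaRect(onplane(p,k,32)[:,:2].astype(np.float32)))
go(433,119,60,114.3)
E
```

```text
[325.1636164  211.55380673] [ 305  173   42   79 2732] [200.16288433 166.63396779 152.15080527] ((430.1306457519531, 119.01638793945312), (62.888973236083984, 31.412494659423828), 24.341472625732422)
goal (433, 119, 60) shift [-4.2  0.4 55.1] turn -0.000 yaw now 114.3 pos [429.4 117.  115.1] rows 1.1
```

View pics/wrist3.png

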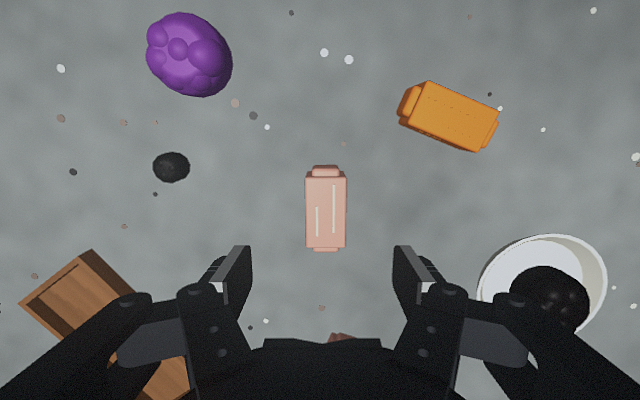

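The long crystal is at (325,211), aligned with the pads, and the lump sits in the dish at (550,298).

Request:
{"fn": "jog_arm", "kwargs": {
  "targets": [
    [[-3, 1, 40], 0],
    [[-3, 1, 70], 0],
    [[-3, 1, 90], 0],
    [[-3, 1, 101], 0],
    [[-3, 1, 103], 0],
    [[-3, 1, 103], 0]
  ]
}}

```text
clock: 7.8
position: [432.2, 119.1, 12.9]
eef_rot: [-0.211, 0.978, -0.0, 0.0]
ft_force: [-0.1, -0.8, 0.6]
opening: 68.8
grasp_force: 0.0
```

Request:
{"fn": "jog_arm", "kwargs": {
  "targets": [
    [[0, 0, 0], 0],
    [[0, 0, 0], 0],
    [[0, 0, 0], 0],
    [[0, 0, 0], 0],
    [[0, 0, 0], 0],
    [[0, 0, 0], 0],
    [[0, 0, 0], 0],
    [[0, 0, 0], 0]
  ],
  "hand": 0
}}

```text
clock: 8.6
position: [433.4, 119.1, 14.1]
eef_rot: [-0.21, 0.978, 0.0, 0.002]
ft_force: [-0.6, 1.1, 5.5]
opening: 30.6
grasp_force: 62.4
```

```bash
python3 - <<'E'
from h import *
go(432,119,85); go(647.4,30.8,85,150.75)
E
```

```text
goal (432, 119, 85) shift [  1.1   0.4 -70.9] turn 0.000 yaw now 114.3 pos [433.4 119.1  14.1] rows 1.4
goal (647.4, 30.8, 85) shift [-158.9 -168.6  -70.3] turn -0.636 yaw now 114.3 pos [433.4 119.1  14.1] rows 4.8
```

Request:
{"fn": "jog_arm", "kwargs": {
  "targets": [
    [[0, 0, -20], 0],
    [[0, 0, -50], 0],
    [[0, 0, -72], 0],
    [[-30, -32, -72], -0.12],
    [[-60, -64, -72], -0.24],
    [[-90, -96, -72], -0.36],
    [[-120, -128, -72], -0.48],
    [[-145, -153, -72], -0.6],
    [[-159, -169, -72], -0.636],
    [[-159, -169, -72], -0.636],
    [[-159, -169, -72], -0.636]
  ]
}}

```text
clock: 9.7
position: [645.5, 30.0, 82.8]
eef_rot: [-0.505, 0.863, 0.001, -0.001]
ft_force: [-0.1, 0.5, -2.0]
opening: 30.8
grasp_force: 61.5
```

```bash
python3 - <<'E'
from h import *
p,im,d=grab('wrist','wrist4.png')
go(647.4,30.8,18.5,150.75)
E
```

```text
goal (647.4, 30.8, 18.5) shift [-1.6 -2.  64.7] turn -0.000 yaw now 150.7 pos [645.1  30.4  83.2] rows 1.3
```

View pics/wrist4.png

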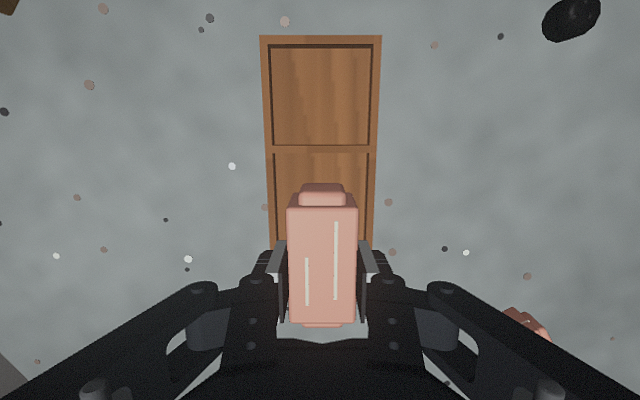

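The crystal at (322,265) is centred and square over the long bay, with the cross wall at row 148.

Request:
{"fn": "jog_arm", "kwargs": {
  "targets": [
    [[-2, -1, 25], 0],
    [[-2, -1, 45], 0],
    [[-2, -1, 57], 0],
    [[-2, -1, 62], 0],
    [[-2, -1, 65], 0],
    [[-2, -1, 65], 0],
    [[-2, -1, 65], 0]
  ]
}}

```text
clock: 10.45
position: [649.1, 31.5, 20.8]
eef_rot: [-0.506, 0.863, -0.001, 0.001]
ft_force: [0.4, 0.5, -2.4]
opening: 30.5
grasp_force: 61.6
```

Request:
{"fn": "jog_arm", "kwargs": {
  "targets": [
    [[0, 0, 0], 0],
    [[0, 0, 0], 0],
    [[0, 0, 0], 0],
    [[0, 0, 0], 0],
    [[0, 0, -15], 0],
    [[0, 0, -45], 0],
    [[0, 0, -80], 0],
    [[0, 0, -100], 0],
    [[0, 0, -100], 0]
  ],
  "hand": 0.75
}}

```text
clock: 11.35
position: [651.6, 31.3, 126.0]
eef_rot: [-0.506, 0.863, -0.003, 0.004]
ft_force: [0.3, 0.1, 0.9]
opening: 63.9
grasp_force: 0.0
```

```bash
python3 - <<'E'
from h import *
go(558,194,115,90)
E
```

```text
goal (558, 194, 115) shift [-96.1 161.2  10. ] turn 1.060 yaw now 150.7 pos [651.6  31.3 126. ] rows 7.1
```

Request:
{"fn": "jog_arm", "kwargs": {
  "targets": [
    [[-13, 22, 10], 0.14],
    [[-26, 44, 10], 0.28],
    [[-39, 66, 10], 0.42],
    [[-52, 88, 10], 0.56],
    [[-65, 110, 10], 0.7],
    [[-78, 132, 10], 0.84],
    [[-90, 150, 10], 0.98],
    [[-96, 161, 10], 1.06],
    [[-96, 161, 10], 1.06],
    [[-96, 161, 10], 1.06],
    [[-96, 161, 10], 1.06]
  ]
}}

```text
clock: 12.45
position: [554.9, 193.2, 109.2]
eef_rot: [-0.0, 1.0, -0.0, -0.0]
ft_force: [0.2, -0.3, -0.3]
opening: 64.0
grasp_force: 0.0
```

```bash
python3 - <<'E'
from h import *
p,im,d=grab('wrist','wrist5.png'); C=cloud(p,d)
h=cv2.cvtColor(im,cv2.COLOR_RGB2HSV)
m=((h[...,1]>40)&(h[...,0]<14)&(im[...,0]>110)).astype(np.uint8)
t=(m>0)&(C[...,2]>25)&(C[...,2]<44)
n,l,s,c=cv2.connectedComponentsWithStats(t.astype(np.uint8))
for i in range(1,n):
    if s[i,4]>300:
        k,_=cv2.findContours((l==i).astype(np.uint8),0,1);k=max(k,key=cv2.contourArea).reshape(-1,2)
        print(c[i],s[i],im[l==i].mean(0),cv2.minAreaRect(onplane(p,k,32)[:,:2].astype(np.float32)))
go(560,194,13,90)
E
```

```text
[325.3787515  215.65666267] [ 304  191   44   50 1666] [192.74069628 159.64765906 145.58703481] ((557.1481323242188, 194.8565673828125), (38.34074401855469, 31.41524314880371), 4.026823043823242)
[ 94.05643739 306.75661376] [ 81 293  35  33 567] [187.71957672 146.29805996 131.44444444] ((633.6571655273438, 4.717464447021484), (18.898681640625, 36.129638671875), 37.41244888305664)
goal (560, 194, 13) shift [-5.   0.9 96.2] turn 0.000 yaw now 90.0 pos [555.  193.1 109.2] rows 1.9
```

View pics/wrist5.png

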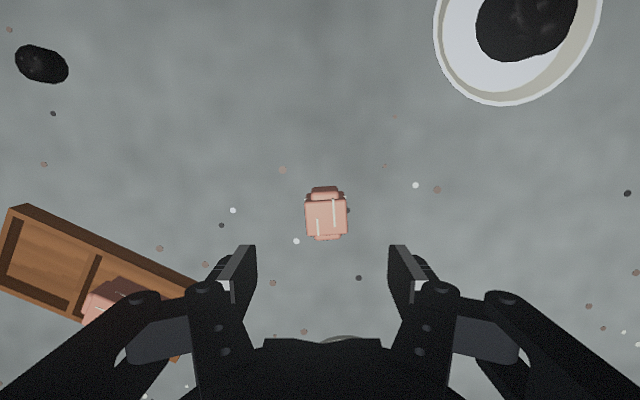

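The short crystal is at (325,215), nearly square to the pads.

Request:
{"fn": "jog_arm", "kwargs": {
  "targets": [
    [[-4, 1, 40], -0.03],
    [[-4, 1, 65], -0.03],
    [[-4, 1, 85], -0.03],
    [[-4, 1, 94], -0.03],
    [[-4, 1, 96], -0.03],
    [[-4, 1, 96], -0.03]
  ]
}}

```text
clock: 13.1
position: [559.2, 194.7, 14.0]
eef_rot: [-0.015, 1.0, 0.0, 0.0]
ft_force: [0.5, -0.3, 1.0]
opening: 63.9
grasp_force: 0.0
```

Request:
{"fn": "jog_arm", "kwargs": {
  "targets": [
    [[0, 0, 0], 0],
    [[0, 0, 0], 0],
    [[0, 0, 0], 0],
    [[0, 0, 0], 0],
    [[0, 0, 0], 0],
    [[0, 0, 0], 0],
    [[0, 0, 0], 0],
    [[0, 0, 0], 0]
  ],
  "hand": 0
}}

```text
clock: 13.9
position: [560.2, 195.3, 15.4]
eef_rot: [-0.015, 1.0, 0.0, 0.002]
ft_force: [0.1, 0.3, 6.0]
opening: 30.6
grasp_force: 61.6
```

```bash
python3 - <<'E'
from h import *
go(606.8,-41.6,90,150.75)
E
```

```text
goal (606.8, -41.6, 90) shift [ -39.7 -238.2  -74.6] turn -1.030 yaw now 91.7 pos [560.2 195.3  15.4] rows 6.9
```

Request:
{"fn": "jog_arm", "kwargs": {
  "targets": [
    [[0, 0, -20], 0],
    [[0, 0, -50], 0],
    [[0, 0, -75], 0],
    [[-5, -34, -75], -0.14],
    [[-10, -68, -75], -0.28],
    [[-15, -102, -75], -0.42],
    [[-20, -136, -75], -0.56],
    [[-25, -170, -75], -0.7],
    [[-32, -204, -75], -0.84],
    [[-40, -238, -75], -0.98],
    [[-40, -238, -75], -1.03],
    [[-40, -238, -75], -1.03]
  ]
}}

```text
clock: 15.1
position: [605.3, -42.8, 87.5]
eef_rot: [-0.505, 0.863, 0.001, -0.001]
ft_force: [-0.6, 0.2, -1.6]
opening: 30.5
grasp_force: 60.9
```

```bash
python3 - <<'E'
from h import *
p,im,d=grab('wrist','wrist6.png'); go(606.8,-41.6,20,150.75)
E
```

```text
goal (606.8, -41.6, 20) shift [-1.1 -1.4 67.6] turn -0.002 yaw now 150.6 pos [605.2 -42.   87.6] rows 1.4
```

View pics/wrist6.png

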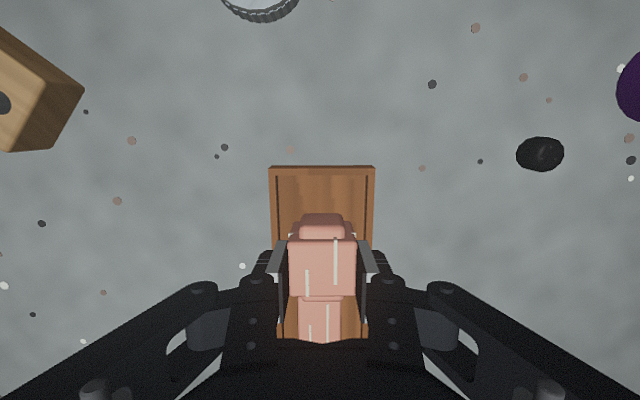

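The short crystal at (322,265) is centred over the short bay, whose far wall is at row 170.

Request:
{"fn": "jog_arm", "kwargs": {
  "targets": [
    [[-1, -1, 25], 0],
    [[-1, -1, 45], 0],
    [[-1, -1, 58], 0],
    [[-1, -1, 64], 0],
    [[-1, -1, 68], 0],
    [[-1, -1, 68], 0],
    [[-1, -1, 68], 0]
  ]
}}

```text
clock: 15.85
position: [608.0, -41.4, 21.5]
eef_rot: [-0.506, 0.863, -0.001, 0.001]
ft_force: [0.4, 0.6, -0.4]
opening: 30.7
grasp_force: 60.9
```

Request:
{"fn": "jog_arm", "kwargs": {
  "targets": [
    [[0, 0, 0], 0],
    [[0, 0, 0], 0],
    [[0, 0, 0], 0],
    [[0, 0, 0], 0],
    [[0, 0, -15], 0],
    [[0, 0, -45], 0],
    [[0, 0, -80], 0],
    [[0, 0, -100], 0],
    [[0, 0, -100], 0]
  ],
  "hand": 0.65
}}

```text
clock: 16.75
position: [610.5, -42.0, 126.7]
eef_rot: [-0.506, 0.863, -0.003, 0.004]
ft_force: [-0.2, 0.6, 0.2]
opening: 55.7
grasp_force: 0.0
```

```bash
python3 - <<'E'
from h import *
go(452,-6.5,100,90)
E
```

```text
goal (452, -6.5, 100) shift [ 46.6 155.9  25.1] turn 1.060 yaw now 150.7 pos [610.5 -42.  126.7] rows 7.1
```

Request:
{"fn": "jog_arm", "kwargs": {
  "targets": [
    [[7, 22, 10], 0.14],
    [[14, 44, 25], 0.28],
    [[21, 66, 25], 0.42],
    [[28, 88, 25], 0.56],
    [[35, 110, 25], 0.7],
    [[42, 132, 25], 0.84],
    [[46, 150, 25], 0.98],
    [[46, 156, 25], 1.06],
    [[46, 156, 25], 1.06],
    [[46, 156, 25], 1.06]
  ]
}}

```text
clock: 17.75
position: [448.6, -5.3, 95.2]
eef_rot: [-0.001, 1.0, -0.0, -0.0]
ft_force: [0.2, 0.3, 0.6]
opening: 55.6
grasp_force: 0.0
```

```bash
python3 - <<'E'
from h import *
p,im,d=grab('wrist'); C=cloud(p,d)
b=(im.max(2)<75)&(C[...,2]>6)&(C[...,2]<35)
n,l,s,c=cv2.connectedComponentsWithStats(b.astype(np.uint8))
for i in range(1,n):
    if s[i,4]>200: print(c[i],s[i],np.round(np.median(C[l==i],0)),onplane(p,[c[i]],14))
go(452,-6.5,9,90)
pt,t,_=grab('top'); crop=cv2.resize(t[130:300,150:470],None,fx=2.4,fy=2.4)
cv2.imwrite('pics/top1.png',crop[...,::-1])
E
```

```text
[129.00869565  23.2       ] [112   0  29  64 345] [ 322. -128.   17.] [[ 321.57177083 -131.2919552    14.        ]]
[320.78005115 213.65856777] [306 197  31  34 782] [448.  -7.  23.] [[450.37464027  -7.13926501  14.        ]]
goal (452, -6.5, 9) shift [-3.1 -1.1 86.3] turn 0.002 yaw now 90.1 pos [448.8  -5.4  95.3] rows 1.7
```

View pics/top1.png

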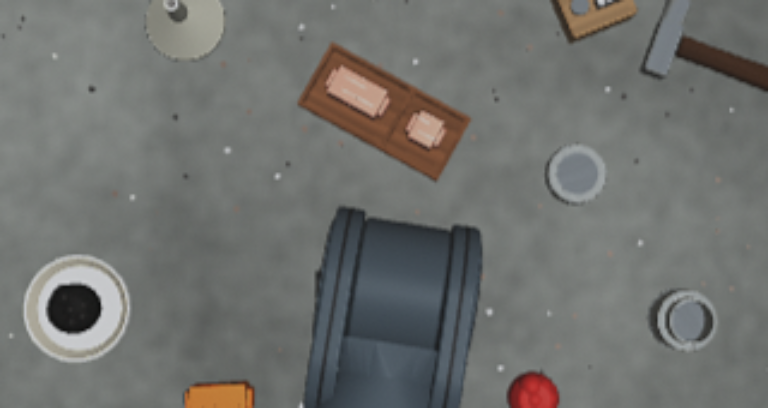

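Both crystals lie in their bays (crop 357,90 and 426,128) and the lump is in the dish (75,307).

Request:
{"fn": "jog_arm", "kwargs": {
  "targets": [
    [[-3, -1.5, 35], 0],
    [[-3, -1.5, 60], 0],
    [[-3, -1.5, 77], 0],
    [[-3, -1.5, 85], 0],
    [[-3, -1.5, 86], 0],
    [[-3, -1.5, 86], 0]
  ]
}}

```text
clock: 18.45
position: [452.3, -6.9, 10.0]
eef_rot: [-0.0, 1.0, -0.0, 0.0]
ft_force: [0.6, 0.2, 0.1]
opening: 55.5
grasp_force: 0.0
```

Request:
{"fn": "jog_arm", "kwargs": {
  "targets": [
    [[0, 0, 0], 0],
    [[0, 0, 0], 0],
    [[0, 0, 0], 0],
    [[0, 0, 0], 0],
    [[0, 0, 0], 0],
    [[0, 0, 0], 0],
    [[0, 0, 0], 0],
    [[0, 0, 0], 0]
  ],
  "hand": 0
}}

```text
clock: 19.25
position: [452.9, -7.0, 10.9]
eef_rot: [-0.0, 1.0, -0.0, 0.001]
ft_force: [-1.4, 0.3, 5.8]
opening: 20.1
grasp_force: 58.8
```

```bash
python3 - <<'E'
from h import *
go(410,-300,110)
f=np.load('/tmp/top.npz');p=vision.camera_params('top');im=f['im'][235:295,400:470]
g=cv2.resize(im,None,fx=10,fy=10,interpolation=cv2.INTER_CUBIC);im2=f['im'][175:230,360:420]
g2=cv2.resize(im2,None,fx=10,fy=10,interpolation=cv2.INTER_CUBIC)
cv2.imwrite('pics/can.png',np.hstack([g[:550,:,::-1]])) 
def circ(g,off,lo,hi):
    c=cv2.HoughCircles(cv2.GaussianBlur(cv2.cvtColor(g,cv2.COLOR_RGB2GRAY),(0,0),5),cv2.HOUGH_GRADIENT,1,20,param1=60,param2=30,minRadius=lo,maxRadius=hi)
    return [] if c is None else [(((x-4.5)/10+off[0]),((y-4.5)/10+off[1]),r/10) for x,y,r in c[0][:4]]
for n,z,g_,o,lo,hi in(('neck out',62,g,(400,235),85,112),('neck in',62,g,(400,235),70,90),('lid',25,g2,(360,175),110,140)):
    for u,v,r in circ(g_,o,lo,hi): print(n,round(u,1),round(v,1),round(r,1),'R mm %.1f'%(r*(1161-z)/450.6),onplane(p,[[u,v]],z).round(1))
E
```

```text
goal (410, -300, 110) shift [  42.7 -293.1  -99.1] turn 0.000 yaw now 90.0 pos [452.9  -7.   10.9] rows 6.2
```

Request:
{"fn": "jog_arm", "kwargs": {
  "targets": [
    [[0, 0, -20], 0],
    [[0, 0, -60], 0],
    [[0, -10, -95], 0],
    [[0, -55, -105], 0],
    [[0, -100, -105], 0],
    [[0, -145, -105], 0],
    [[0, -190, -105], 0],
    [[0, -235, -105], 0],
    [[0, -270, -105], 0],
    [[0, -296, -105], 0],
    [[0, -296, -105], 0],
    [[0, -296, -105], 0]
  ]
}}

```text
clock: 20.45
position: [451.1, -302.7, 113.7]
eef_rot: [0.001, 1.0, 0.001, -0.001]
ft_force: [-0.3, 0.9, -2.0]
opening: 20.3
grasp_force: 59.0
```

```bash
python3 - <<'E'
from h import *
p,im,d=grab('wrist','wrist7.png'); C=cloud(p,d); np.savez('/tmp/w7.npz',im=im,d=d,**p)
m=(C[...,2]>57)&(C[...,2]<67)
n,l,s,c=cv2.connectedComponentsWithStats(m.astype(np.uint8))
for i in range(1,n):
    if s[i,4]>100:
        k,_=cv2.findContours((l==i).astype(np.uint8),0,1);k=max(k,key=cv2.contourArea).reshape(-1,2)
        W=onplane(p,k,62)[:,:2].astype(np.float32); print(c[i],s[i],cv2.minEnclosingCircle(W),cv2.fitEllipse(W)[:2])
go(410,-300,110)
E
```

```text
[309.72227152 158.63975155] [ 273  121   75   75 1127] ((407.5970153808594, -310.8058166503906), 23.707412719726562) ((407.5846862792969, -310.8399353027344), (46.55873489379883, 46.616424560546875))
goal (410, -300, 110) shift [41.3  1.9  3.9] turn 0.000 yaw now 90.0 pos [ 451.3 -301.9  113.9] rows 0.8
```

View pics/wrist7.png

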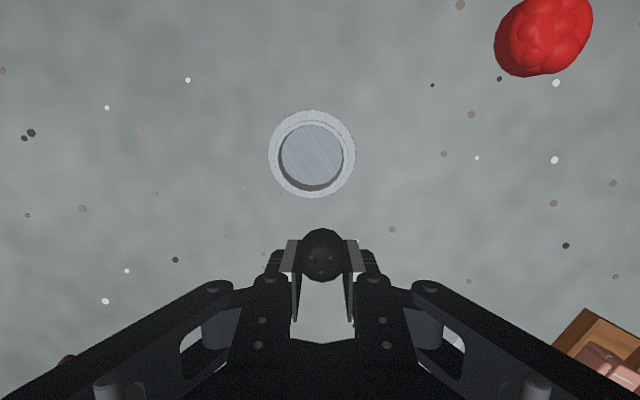

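The canister mouth is at (310,155) and the pebble is held at (322,253).

Request:
{"fn": "jog_arm", "kwargs": {
  "targets": [
    [[20, -5, 0], 0],
    [[43, -9, 0], 0],
    [[43, -9, 0], 0],
    [[43, -9, 20], 0],
    [[43, -9, 35], 0],
    [[43, -9, 43], 0],
    [[43, -9, 49], 0],
    [[43, -9, 49], 0],
    [[43, -9, 49], 0]
  ]
}}

```text
clock: 21.4
position: [409.2, -311.7, 66.0]
eef_rot: [-0.0, 1.0, -0.0, 0.0]
ft_force: [0.7, 0.7, -0.5]
opening: 20.1
grasp_force: 59.0
```

Request:
{"fn": "jog_arm", "kwargs": {
  "targets": [
    [[0, 0, 0], 0],
    [[0, 0, 0], 0],
    [[0, 0, 0], 0],
    [[0, 0, 0], 0],
    [[0, 0, -15], 0],
    [[0, 0, -45], 0],
    [[-20, 0, -70], 0],
    [[-43, 0, -70], 0],
    [[-43, 0, -70], 0]
  ],
  "hand": 0.6
}}

```text
clock: 22.3
position: [454.4, -312.5, 136.9]
eef_rot: [-0.001, 1.0, -0.001, 0.002]
ft_force: [-0.6, 0.1, -0.3]
opening: 51.3
grasp_force: 0.0
```

```bash
python3 - <<'E'
from h import *
p,im,d=grab('wrist','wrist8.png'); C=cloud(p,d); 
m=(C[...,2]>57)&(C[...,2]<67)
n,l,s,c=cv2.connectedComponentsWithStats(m.astype(np.uint8))
for i in range(1,n):
    if s[i,4]>100:
        k,_=cv2.findContours((l==i).astype(np.uint8),0,1);k=max(k,key=cv2.contourArea).reshape(-1,2)
        W=onplane(p,k,62)[:,:2].astype(np.float32); print(c[i],s[i],cv2.minEnclosingCircle(W),cv2.fitEllipse(W)[:2])
        u,v=c[i].astype(int); print('dark px', (im[v-25:v+25,u-25:u+25].max(2)<70).sum())
        cv2.imwrite('pics/can8.png',cv2.resize(im[v-60:v+60,u-60:u+60],None,fx=3,fy=3)[...,::-1])
go(561,-200,130,90)
E
```

```text
[326.04867257 149.64823009] [293 115  67  69 904] ((407.6809387207031, -310.9733581542969), 23.71800994873047) ((407.6106872558594, -310.9696350097656), (46.534488677978516, 46.58580017089844))
dark px 596
goal (561, -200, 130) shift [-108.6  111.8    5.8] turn 0.001 yaw now 90.1 pos [ 452.5 -311.9  135.8] rows 3.1
```

View pics/can8.png

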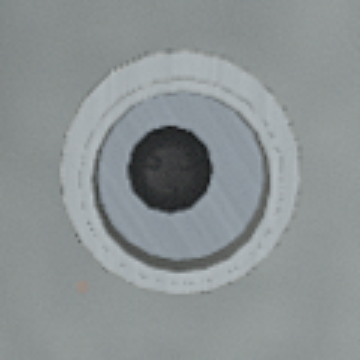

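The pebble (crop 170,168) is on the canister floor. Next is the lid.

Request:
{"fn": "jog_arm", "kwargs": {
  "targets": [
    [[-35, 26, 10], 0],
    [[-70, 53, 10], 0],
    [[-105, 80, 10], 0],
    [[-135, 105, 10], 0],
    [[-146, 112, 10], 0],
    [[-146, 112, 10], 0],
    [[-146, 112, 10], 0]
  ],
  "hand": 1
}}

```text
clock: 23.05
position: [596.3, -200.3, 124.9]
eef_rot: [0.0, 1.0, -0.0, -0.001]
ft_force: [0.3, -0.5, -0.1]
opening: 85.4
grasp_force: 0.0
```

```bash
python3 - <<'E'
from h import *
p,im,d=grab('wrist','wrist9.png'); C=cloud(p,d); 
m=(C[...,2]>21)&(C[...,2]<30)&(C[...,0]<610)
n,l,s,c=cv2.connectedComponentsWithStats(m.astype(np.uint8))
for i in range(1,n):
    if s[i,4]>300:
        k,_=cv2.findContours((l==i).astype(np.uint8),0,1);k=max(k,key=cv2.contourArea).reshape(-1,2)
        W=onplane(p,k,25)[:,:2].astype(np.float32); e,r=cv2.minEnclosingCircle(W);print(c[i],s[i],e,r,cv2.fitEllipse(W)[:2]); go(e[0]+1,e[1],7)
E
```

```text
[319.15538194 161.28211806] [ 281  122   77   79 4608] (560.9595947265625, -203.20553588867188) 30.885896682739258 ((561.1279907226562, -203.45994567871094), (60.1046142578125, 60.22842025756836))
goal (561.9595947265625, -203.20553588867188, 7) shift [ 34.   -2.5 118.2] turn 0.000 yaw now 89.9 pos [ 596.2 -200.7  125.1] rows 2.5
```

Request:
{"fn": "jog_arm", "kwargs": {
  "targets": [
    [[34.5, -2.7, 30], 0],
    [[34.5, -2.7, 60], 0],
    [[34.5, -2.7, 90], 0],
    [[34.5, -2.7, 110], 0],
    [[34.5, -2.7, 118], 0],
    [[34.5, -2.7, 121], 0],
    [[34.5, -2.7, 121], 0]
  ]
}}

```text
clock: 23.8
position: [563.2, -203.3, 5.3]
eef_rot: [0.0, 1.0, -0.0, 0.0]
ft_force: [-0.1, 0.0, -0.4]
opening: 85.5
grasp_force: 0.0
```

Request:
{"fn": "jog_arm", "kwargs": {
  "targets": [
    [[0, 0, 0], 0],
    [[0, 0, 0], 0],
    [[0, 0, 0], 0],
    [[0, 0, 0], 0],
    [[0, 0, 0], 0],
    [[0, 0, 0], 0],
    [[0, 0, 0], 0],
    [[0, 0, 0], 0]
  ],
  "hand": 0
}}

```text
clock: 24.6
position: [565.0, -203.3, 7.0]
eef_rot: [-0.0, 1.0, -0.001, 0.002]
ft_force: [-0.9, -0.5, 6.4]
opening: 60.0
grasp_force: 65.1
```

```bash
python3 - <<'E'
from h import *
p,im,d=grab('wrist','wrist10.png'); C=cloud(p,d); 
m=(C[...,2]>20)&(C[...,2]<31)&(np.hypot(C[...,0]-561,C[...,1]+203)<40)&(im.min(2)>90)
print(m.sum()); k,_=cv2.findContours(m.astype(np.uint8),0,1);k=max(k,key=cv2.contourArea).reshape(-1,2)
W=onplane(p,k,25)[:,:2].astype(np.float32); print(cv2.minEnclosingCircle(W),W.min(0),W.max(0),k.min(0),k.max(0))
go(407.6,-310.9,110)
E
```

```text
13208
((560.478759765625, -204.69509887695312), 31.005292892456055) [ 530.1309  -234.00038] [ 591.10114 -174.38246] [255 199] [389 324]
goal (407.6, -310.9, 110) shift [ 157.  -107.7 -103.3] turn 0.000 yaw now 90.0 pos [ 565.  -203.4    7. ] rows 4.3
```

View pics/wrist10.png

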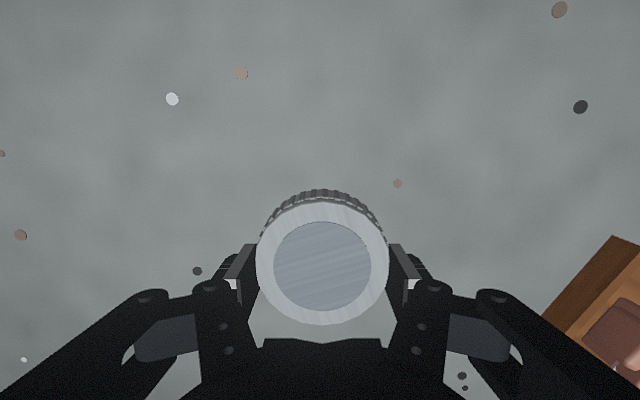

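The lid is held centred at (322,263).

Request:
{"fn": "jog_arm", "kwargs": {
  "targets": [
    [[0, 0, -20], 0],
    [[0, 0, -55], 0],
    [[0, 0, -90], 0],
    [[25, -25, -108], 0],
    [[50, -50, -108], 0],
    [[75, -75, -108], 0],
    [[95, -95, -108], 0],
    [[105, -107, -108], 0],
    [[105, -107, -108], 0],
    [[105, -107, -108], 0],
    [[105, -107, -108], 0]
  ]
}}

```text
clock: 25.75
position: [459.0, -308.6, 112.4]
eef_rot: [-0.001, 1.0, 0.0, 0.0]
ft_force: [0.4, -0.2, -0.1]
opening: 59.5
grasp_force: 64.7
```

```bash
python3 - <<'E'
from h import *
s=manip.read_state()
p,im,d=grab('wrist','wrist11.png'); C=cloud(p,d); 
zt=s['position'][2]+18; print('opening',s['opening'],s['position'])
for z,x,lo,hi in((62,(380,436),-5,5),(zt,None,-6,6)):
    m=(C[...,2]>z+lo)&(C[...,2]<z+hi)&(im.min(2)>80)
    if x: m&=(C[...,0]>x[0])&(C[...,0]<x[1])
    n,l,st,c=cv2.connectedComponentsWithStats(m.astype(np.uint8))
    i=1+np.argmax(st[1:,4]); k,_=cv2.findContours((l==i).astype(np.uint8),0,1);k=max(k,key=cv2.contourArea).reshape(-1,2)
    W=onplane(p,k,z)[:,:2].astype(np.float32); print(z,st[i],'z med',np.median(C[l==i][:,2]),cv2.minEnclosingCircle(W),cv2.fitEllipse(W)[:2])
    if not x:
        Q=C[l==i]; A=np.c_[Q[:,:2]-Q[:,:2].mean(0),np.ones(len(Q))]; print('tilt',np.linalg.lstsq(A,Q[:,2],rcond=None)[0])
go(411.9,-310.6,70)
E
```

```text
opening 59.4990012385827 [ 459.02339532 -308.56057963  112.3671007 ]
62 [ 282  107   76   77 1172] z med 61.44216419565544 ((407.6541748046875, -310.9442443847656), 23.632251739501953) ((407.66156005859375, -310.93017578125), (46.55604553222656, 46.65545654296875))
130.367100702094 [  255   197   135   129 13443] z med 130.14917485274222 ((454.2985534667969, -309.1401672363281), 31.426918029785156) ((454.50067138671875, -309.6087341308594), (59.924468994140625, 61.4608268737793))
tilt [8.99132795e-03 2.33960602e-03 1.30047678e+02]
goal (411.9, -310.6, 70) shift [47.1 -2.  42.3] turn 0.000 yaw now 90.1 pos [ 459.  -308.5  112.3] rows 1.3
```

View pics/wrist11.png

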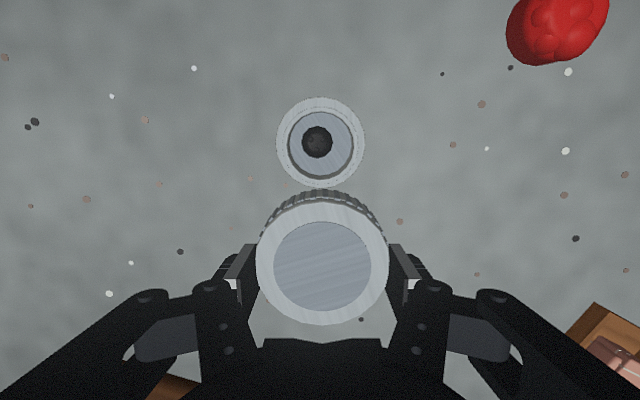

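Canister rim at (320,142) and lid at (322,263), level in the hand.

Request:
{"fn": "jog_arm", "kwargs": {
  "targets": [
    [[20, -1.7, 0], 0],
    [[40, -1.7, 0], 0],
    [[47, -1.7, 0], 0],
    [[47, -1.7, 15], 0],
    [[47, -1.7, 28], 0],
    [[47, -1.7, 33], 0],
    [[47, -1.7, 33], 0],
    [[47, -1.7, 33], 0]
  ]
}}

```text
clock: 26.6
position: [411.4, -310.9, 79.0]
eef_rot: [-0.0, 1.0, 0.0, -0.0]
ft_force: [-0.4, 0.7, -0.8]
opening: 59.8
grasp_force: 64.7
```

```bash
python3 - <<'E'
from h import *
go(412,-310.3,53.5)
E
```

```text
goal (412, -310.3, 53.5) shift [-0.6  0.6 25.5] turn 0.000 yaw now 90.0 pos [ 411.4 -310.9   79. ] rows 0.5
```

Request:
{"fn": "jog_arm", "kwargs": {
  "targets": [
    [[-0.5, 0.5, 4], 0],
    [[-0.5, 0.5, 8], 0],
    [[-0.5, 0.5, 12], 0],
    [[-0.5, 0.5, 15], 0],
    [[-0.5, 0.5, 17], 0],
    [[-0.5, 0.5, 17], 0]
  ]
}}

```text
clock: 27.2
position: [411.4, -310.5, 62.0]
eef_rot: [-0.0, 1.0, 0.0, -0.0]
ft_force: [-0.3, 0.1, -0.2]
opening: 59.9
grasp_force: 64.7
```

Request:
{"fn": "jog_arm", "kwargs": {
  "targets": [
    [[0, 0, 2], 0],
    [[0, 0, 4], 0],
    [[0, 0, 6], 0],
    [[0, 0, 7.5], 0],
    [[0, 0, 8], 0],
    [[0, 0, 8], 0]
  ]
}}

```text
clock: 27.8
position: [411.6, -310.6, 54.3]
eef_rot: [-0.0, 1.0, 0.0, -0.0]
ft_force: [-0.4, -0.3, -0.8]
opening: 60.0
grasp_force: 64.7
```

Request:
{"fn": "jog_arm", "kwargs": {
  "targets": [
    [[0, 0, 0.5], 0],
    [[0, 0, 1], 0],
    [[0, 0, 1], 0]
  ]
}}

```text
clock: 28.1
position: [411.7, -310.7, 53.5]
eef_rot: [-0.0, 1.0, -0.0, -0.0]
ft_force: [1.5, -0.4, -1.0]
opening: 59.7
grasp_force: 64.7
```

Request:
{"fn": "jog_arm", "kwargs": {
  "targets": [
    [[0, 0, 0], 0],
    [[0, 0, 0], 0],
    [[0, 0, 0], 0],
    [[0, 0, 0], 0],
    [[0, 0, 0], 0],
    [[0, 0, -15], 0],
    [[0, 0, -45], 0],
    [[0, 0, -80], 0],
    [[-40, 0, -85], 0],
    [[-60, 0, -85], 0],
    [[-60, 0, -85], 0]
  ],
  "hand": 1
}}

```text
clock: 29.2
position: [474.0, -310.8, 139.0]
eef_rot: [-0.001, 1.0, -0.001, 0.001]
ft_force: [0.7, 0.1, 0.3]
opening: 85.7
grasp_force: 0.0
```

```bash
python3 - <<'E'
from h import *
p,im,d=grab('wrist','wrist12.png'); C=cloud(p,d)
m=(C[...,2]>65)&(C[...,2]<77)&(np.hypot(C[...,0]-407.6,C[...,1]+311)<45)
Q=C[m]; A=np.c_[Q[:,:2]-Q[:,:2].mean(0),np.ones(len(Q))]; print('top z',np.median(Q[:,2]),'tilt',np.linalg.lstsq(A,Q[:,2],rcond=None)[0],m.sum())
k,_=cv2.findContours(m.astype(np.uint8),0,1);k=max(k,key=cv2.contourArea).reshape(-1,2)
print(cv2.fitEllipse(onplane(p,k,71)[:,:2].astype(np.float32)))
pt,t,_=grab('scene','scene1.png')
E
```

```text
top z 70.93692983077958 tilt [ 1.14933946e-03 -5.17558771e-04  7.08783812e+01] 6907
((408.54888916015625, -311.8273620605469), (60.45732116699219, 60.9753303527832), 89.50697326660156)
```

View pics/scene1.png

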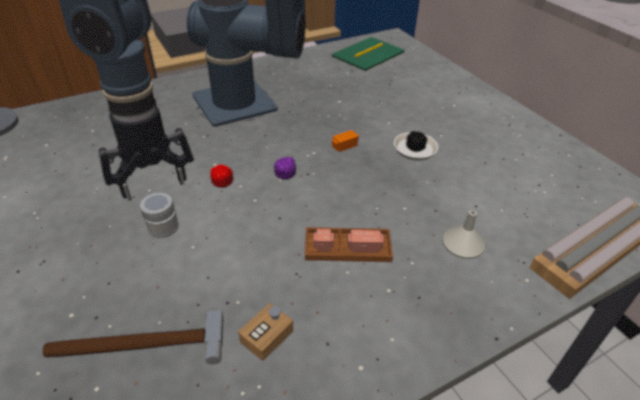

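The lid's top is level at 71 mm, as it must be, and every item is in place (lid 160,210; tray 348,243; dish 416,143). The funnel and counter look unmoved.

```bash
python3 -c "from station import order; print(order.job_done())"
```

```text
the job is handed in; nothing more can be done
None
```

The job is handed in at about 29 s of the 112 s allowed: lump in the dish, both crystals in their bays, pebble in the canister with the lid level on top; the verdict was not shown.

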